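Rebound-test a flint core on the bench tester

ROBOT

A 7-joint arm with a two-finger parallel gripper is mounted at the origin on the work surface. World frame = base frame: x ahead of the robot, y to its left, z up, the work surface at z = 0. Lengths are in m, angles in rad, forces in N, time in s.
With the tool pointing down it reaches from about 0.4 to 0.85 m from the base axis. Payload 10.4 kg.
Tool frame: the origin (TCP) lies at the very end of the fingers, on their centre line; the grasp point (between the pads) lies 19 mm behind it; z points along the fingers, y is the line along which they close (so a half turn about z gives the same grasp; the last joint's range is limited). The gripper opens to 85 mm and grips with 20 to 120 N. Pads are 22 mm wide; open, the fingers measure 114 mm over their backs; the gripper's body (76 mm by 85 mm) begins 54 mm behind the grasp point. The pads swing forward as they close: fully open they stand 13 mm farther back than shut.
Start: joints at [1.196, 0.332, -0.065, 1.46, 0.022, 1.35, -0.088], TCP at [0.215, -0.587, 0.197] pointing down, gripper open.
Joint ranges: [-2.6, 2.6], [-0.5, 2.12], [-1.47, 1.34], [0.16, 2.42], [-1.27, 4.41], [0.06, 2.06], [-2.6, 2.6]. Speed limits (rad/s): [2.22, 2.22, 2.79, 2.79, 3.14, 3.14, 3.14].

INTERFACE

Orientations are given as a unit quaternion [x, y, z, w].
In Python, from workcell import * gives the robot as it stands.
- The arm moves only by the tool apply_moves, never from a script. Its arguments are lists of equal length, an entry for each row: "claw": the finger opening in mm, from 0 to 85.4; "delta_pos": the shift along the tool's x, y, z in mm, a list of three; "turn": the turn, a rotation vector about the tool's x, y, z in degrees, a list of three. In form: {"claw": [claw, ...], "delta_pos": [[x, y, z], ...], "turn": [[ax, ay, az], ...]}. A call has 1 to 5 rows; each row shifts and turns the commanded pose from where the row before left it, along the tool's axes as they then stand; what a row does not reach is not made up. A row lasts 1/8 s, in which the tool goes at most 62.5 mm and 10.7 degrees, less where a joint would pass 70% of its speed; a pose out of reach is approached as far as the arm can. A call is refused whole if a number of a shift passes 62.5 or a number of a turn 10.7, either way. A call with a gripper value outside its range is refused whole. The fingers move at their own pace and stop on an object; "force" is the grip in N (left out, the last holds). Time passes only in rows, so rows that do not move let the fingers close. It gives the time, the measured TCP pose, the force, the opening and the grip force at its end, in the units of the state.
- get_obs(): the state, without advancing time (a new reading comes with each control period).
- capture(name): name is "scene" or "side" or "wrist"; returns a dict with "image" (420x560x3 uint8, red, green, blue), "fx", "fy", "cx", "cy" (pixels), "position" and "attitude" of the camera in the world. Camera axes: x right, y up, looking along -z (the intrinsics and any distortion apply to the point x, -y, -z); pixel columns grow to the right and rows downward; lengths in m; the calibration is good to about 2 mm. A picture is of the moment at which its call begins. There is no depth.
- job_done(): hands the job in; it is judged then, once.
The state is a dict: "time_s": time; "qpos": joint angles; "qd": joint speeds; "joint_torque": joint torques, N m; "ee_pos": TCP position; "tool_rot": TCP orientation; "contact_force": force on the tool from outside, world axes, zero at the start; "moment": the same for the moment, N m; "width": finger opening in m; "gripper_force": force on a finger pad.
Only numpy, scipy, OpenCV 4.12 (cv2) and the standard library are available. Lean on these libraries where they do the work, as an engineer would, in place of code of your own. Each camera call takes 0.05 s, during which the arm holds its last target. There are 200 camera calls.

TASK

Test the dark brown flint core on the bench rebound tester: draw its striker back by the red knob until it catches, let go of the knob, and then lay the flint lengthwise on the anvil between the low side lips, in front of the backstop. Squeeze the orange trigger as far as its pressure point and keep it there for about a second without firing, so that the gauge can zero itself, then squeeze on through the second stage so that the striker fires against the flint. Finish with the trigger let go and the striker resting on the flint, and leave the two other stones and the calliper where they are.

Things in the scene. Friction and masses are not known exactly. Their poses are not given: they have to be found in the camera images.
- tester: Grey bench rebound tester, fixed on the table, yaw within 0.22 rad. Origin on the table under the barrel line; y = firing direction, z up, -x = operator's (robot's) side. In mm: base plate 14 thick, x -60 to 60, y -195 to 175; housing x -30 to 30, y -185 to 40, top z 98; anvil block x -32 to 32, y 60 to 170, flat top z 52.
- anvil (a point): On the anvil's flat top, tester (0, 115, 52) mm: the place of the middle of a 60 mm stone that nearly touches the backstop (1 mm gap). Axes as the tester's, y towards the backstop. Low lips 6 mm high stand either side at x 26 to 32 mm (52 mm apart inside), y -40 to +30.
- backstop (a point): Top edge of the backstop's face that looks at the striker, tester (0, 146, 83) mm: a steel block on the anvil's far end, 44 mm wide (x), 16 mm thick (y), 31 mm high.
- gauge_edge (a point): Middle of the lower front edge of the gauge, tester (-25, -130, 187) mm: a flat level grey box over the trigger, x -25 to 55, y -166 to -94, z 187 to 205 mm, on a post at x 12 to 28. It leaves no room for a gripper standing vertically at the trigger: come in below and in front of this edge, the gripper leaning back to the tester's -x about as much as the grip.
- striker (a joint): Travel of the striker (steel rod, 14 mm diameter), m: 0 = forward, grows as it is drawn back along the tester's -y. Spring 2.5 N at 0, 8 N at the stop 0.045; up to about 15 N while it pushes the sear aside (0.013 to 0.036). Drawn past about 0.038 (say 0.042) the sear catches it; let go, it rests at 0.036. Let go sooner, it springs forward. Fired onto a 60 mm stone it rests at about 0.009.
- knob (a point): Middle of the red knob, an upright cylinder 22 mm in diameter, z 110 to 138 mm, on a 10 mm post over the housing's top (z 98). At striker 0 it is at tester (0, 20, 125) mm; it moves with the striker along the tester's y.
- striker_tip (a point): Foremost point of the striker's round tip, 70 mm above the table, 18 mm above the anvil. At striker 0 it is at tester y 95 mm, in the flint's way; caught, at about y 59.
- trigger (a joint): Travel of the trigger, m: 0 = released, grows as it is squeezed towards the grip (tester -y), stop at 0.019. First stage 0 to 0.010: light, 1 to 2 N. Pressure point at 0.010: the force jumps to about 6 N. Second stage: at 0.013 to 0.017 and 8 to 12 N the sear trips and a caught striker fires. It springs back when let go.
- trigger_face (a point): Middle of the orange trigger's front face, which looks along the tester's +y: a plate 20 mm wide, 32 mm long along the grip, 9 mm thick. It moves with the trigger; released, it is 36 mm ahead (+y) of grip.
- grip (a point): Inside the black grip, on its axis, level with the trigger's middle: tester (-56, -130, 129) mm. The grip, 32 mm (x) by 28 mm (y), leans 35 degrees from vertical to the tester's -x: its axis runs up along tester (-0.574, 0, 0.819) and ends 14 mm above this point. Its flat back is 14 mm behind the point (-y): back to released trigger face is 50 mm.
- flint: Dark brown faceted flint core, tan patch on top, about 0.14 kg: 36 mm wide (x), 60 mm long (y), 34 mm high. Origin: centre of its flat underside. Flanks at x +18 and -18 flat and upright over the middle 36 mm of the length, to 23 mm high; ends at y +30 and -30 flat, 20 mm wide, 23 mm high. Either end may face the striker.
- limestone: Pale cream stone, 40 x 56 x 32 mm, lying on the table: leave alone. Origin: centre of its underside.
- quartzite: Grey stone, 42 x 54 x 36 mm, lying on the table: leave alone. Origin: centre of its underside.
- calliper: Steel calliper with a black reading head, 150 mm long along its y, lying flat on the table: leave alone. Origin: under the middle of its beam.
Mind the look-alikes: they are no part of the job. Leave any yellow look-alike of the flint alone.

How it is judged:
On the way, in this order (a step that is already met when the one before it is completed fails the run):
1. the striker is caught by the sear (drawn more than 33 mm) with the fingers off the tester (value of joint striker above 0.033 m and contact force between the fingers and tester below 0.1 N), for 0.3 s.
2. the flint lies lengthwise on the anvil, let go, with the striker still caught (value of joint striker above 0.033 m and contact force between the fingers and flint below 0.1 N and x of flint in the frame of anvil between -0.012 and 0.012 m and y of flint in the frame of anvil between -0.02 and 0.008 m and z of flint in the frame of anvil between -0.004 and 0.004 m and angle between the y axis of flint and the y axis of anvil, either way round below 0.35 rad), for 0.2 s.
3. the trigger is kept near its pressure point (pressed 6 mm or more) for 0.6 s with the striker still caught (value of joint striker above 0.033 m and value of joint trigger above 0.006 m and z of flint in the frame of anvil above -0.004 m), for 0.6 s.
4. the trigger is squeezed into its second stage and the striker has fired (value of joint striker below 0.02 m and value of joint trigger above 0.011 m), for 0.05 s.
At the end, for the whole second after the job is handed in: The flint lies at rest flat on the anvil (12 mm sideways, 8 mm along, 4 mm in height, lengthwise within 20 degrees), the fired striker rests on it (travel 3 to 16 mm), the trigger is released (under 3 mm), and the other stones and the calliper are within 15 mm of their starts (value of joint striker between 0.003 and 0.016 m and value of joint trigger below 0.003 m and x of flint in the frame of anvil between -0.012 and 0.012 m and y of flint in the frame of anvil between -0.008 and 0.008 m and z of flint in the frame of anvil between -0.004 and 0.004 m and angle between the y axis of flint and the y axis of anvil, either way round below 0.35 rad and linear speed of flint below 0.01 m/s and distance of each of limestone, quartzite, calliper from where it was at the start of the episode below 0.015 m); the robot touches nothing.
It fails at once if another stone or the calliper is pushed more than 15 mm (distance of any of limestone, quartzite, calliper from where it was at the start of the episode above 0.015 m).
It also fails if it takes over 72 s, if anything falls off the work surface, if the arm or the gripper's body presses on something with over 40 N, if the wrist force passes 120 N, or if a joint passes its speed limit or range.

## Working session

There is one attempt and no reset: what is moved stays moved. The work goes in short steps, Python scripts to look and compute and a tool call to move; the robot and the scene stay as the last step left them, time stands still between calls to the robot, and variables do not carry over. Pictures are saved under pics/ and viewed, at most 10 in all, crops included, and the job is handed in when it is done.

Besides the shell and the picture viewer there is one more tool, called after "Call:" as name(argument=value, ...) on one line, values as JSON. apply_moves: Moves the arm, as the interface text tells. Its arguments: {"type":"object","properties":{"claw":{"type":"array"},"delta_pos":{"type":"array"},"turn":{"type":"array"},"force":{"type":"number"}},"required":["claw","delta_pos","turn"]}

```bash
mkdir -p pics; ls
cat > h.py <<'E'
from workcell import *
import numpy as np, cv2
from scipy.spatial.transform import Rotation as R
def snap(n,f):
    c=capture(n); cv2.imwrite(f,cv2.cvtColor(c["image"],cv2.COLOR_RGB2BGR)); np.save(f[:-4]+'.npy',c,allow_pickle=True); return c
def load(f): return np.load(f,allow_pickle=True).item()
E
python3 - <<'E'
from h import *
a=snap("scene","pics/scene.png");b=snap("side","pics/side.png")
for c in (a,b): print({k:v for k,v in c.items() if k!="image"})
print(get_obs())
A=np.hstack([a["image"],b["image"]]);
E
```

```text
pics
{'fx': 423.09233466807785, 'fy': 423.09233466807785, 'cx': 276.74431683984614, 'cy': 214.704473154678, 'position': array([ 1.16153515, -0.26452764,  0.83201511]), 'attitude': array([0.31864629, 0.22500175, 0.51497822, 0.76330609])}
{'fx': 393.93335913495076, 'fy': 393.93335913495076, 'cx': 276.1346589841309, 'cy': 206.89182955286753, 'position': array([-0.03789833,  0.53786911,  0.7742179 ]), 'attitude': array([-0.17135103,  0.38927671,  0.83699657, -0.34429523])}
{'time_s': 0.1, 'qpos': array([ 1.19639217,  0.33282562, -0.06470287,  1.46083887,  0.02159246,
        1.34993797, -0.08848015]), 'qd': array([ 0.00062491, -0.00304965, -0.00022209, -0.00169918, -0.00139585,
        0.00162887, -0.00158325]), 'joint_torque': array([ 2.65656890e-03, -6.26746488e+01,  5.00444812e-02, -3.92432141e+01,
        1.63156504e-02,  6.94530216e-03, -1.24539653e-06]), 'ee_pos': array([ 0.2152353 , -0.58635723,  0.19599377]), 'tool_rot': array([ 9.84565389e-01,  1.75015890e-01, -1.40424035e-04, -6.42175617e-04]), 'contact_force': array([-0.31385997,  0.2561231 ,  1.14368049]), 'moment': array([ 0.02902104,  0.03247384, -0.0208328 ]), 'gripper_force': 0.0, 'width': 0.0855848602391663}
```

View pics/scene.png

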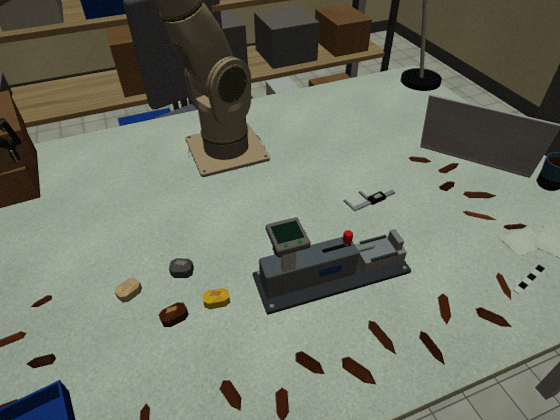

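View pics/side.png

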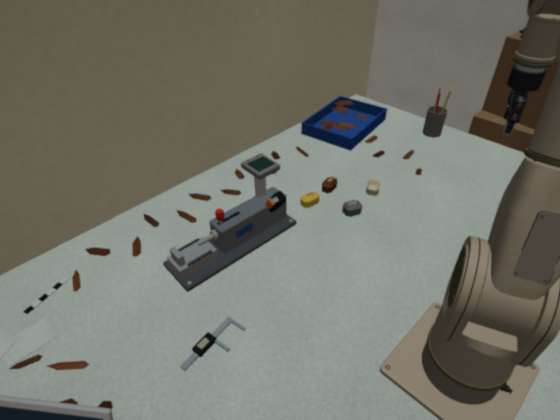

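The scene view shows the knob at (348,237), the flint at (173,313) and its yellow look-alike at (217,297). The side view shows the knob at (220,214) and the flint at (330,184). I'll look closer with enlarged crops.

Run:
```python
from h import *
a=cv2.imread("pics/scene.png");b=cv2.imread("pics/side.png")
A=cv2.resize(a[215:315,240:430],(798,420))[:, :]
A=cv2.resize(a[215:310,240:430],(600,300),interpolation=cv2.INTER_CUBIC);B=cv2.resize(b[150:300,150:350],(400,300),interpolation=cv2.INTER_CUBIC)
A=cv2.resize(a[215:310,240:430],(600,300),interpolation=cv2.INTER_CUBIC)
o=np.zeros((600,800,3),np.uint8);o[:300,:600]=A;o[300:,:400]=B
o[300:,400:]=cv2.resize(a[240:340,100:240],(400,300))
cv2.imwrite("pics/crop.png",o)
for f in("scene","side"):
    im=cv2.imread(f"pics/{f}.png");h=cv2.cvtColor(im,cv2.COLOR_BGR2HSV)
    for n,lo,hi in(("red",(0,180,120),(6,255,255)),("brown",(0,80,10),(14,255,110)),("orange",(7,150,150),(18,255,255))):
        k,_,s,c=cv2.connectedComponentsWithStats(cv2.inRange(h,lo,hi))
        print(f,n,[(s[i].tolist(),c[i].round(1).tolist()) for i in range(1,k) if s[i][4]>25 and 150<c[i][0]<360 and 150<c[i][1]<330])
```

```text
scene red [([344, 231, 9, 5, 34], [348.1, 233.1])]
scene brown [([343, 234, 10, 11, 61], [347.2, 239.1]), ([159, 303, 29, 24, 408], [173.5, 314.6])]
scene orange []
side red []
side brown [([297, 148, 11, 8, 27], [302.0, 151.6]), ([272, 152, 7, 7, 30], [274.8, 155.1]), ([235, 170, 9, 9, 42], [238.9, 174.0]), ([323, 178, 14, 14, 132], [328.9, 185.1]), ([223, 190, 17, 5, 57], [231.2, 191.7]), ([191, 194, 19, 6, 76], [200.0, 196.4]), ([266, 199, 10, 11, 52], [269.4, 204.7]), ([178, 211, 18, 11, 86], [186.6, 216.3]), ([216, 212, 8, 9, 52], [219.8, 216.3]), ([145, 215, 13, 11, 68], [150.8, 220.4])]
side orange []
```

View pics/crop.png

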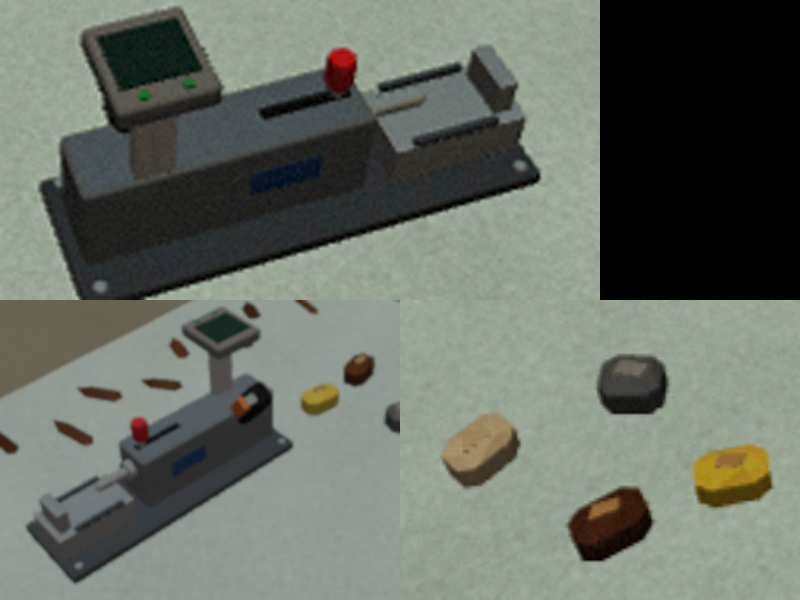

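```bash
cat >> h.py <<'E'
def ray(c,px):
    d=np.array([(px[0]-c["cx"])/c["fx"],-(px[1]-c["cy"])/c["fy"],-1.]); d=R.from_quat(c["attitude"]).apply(d); return np.array(c["position"]),d/np.linalg.norm(d)
def onz(c,px,z):
    p,d=ray(c,px); return p+d*(z-p[2])/d[2]
def tri(c1,p1,c2,p2):
    (a,u),(b,v)=ray(c1,p1),ray(c2,p2); s=np.linalg.lstsq(np.c_[u,-v],b-a,rcond=None)[0]; return (a+s[0]*u+b+s[1]*v)/2, np.linalg.norm(a+s[0]*u-b-s[1]*v)
E
python3 - <<'E'
from h import *
np.set_printoptions(precision=4,suppress=True)
a=load("pics/scene.npy");b=load("pics/side.npy")
print("knob",tri(a,(347.7,237.),b,(220,214.5)))
s=[onz(a,(271.7,305.9),.014),onz(a,(404.3,267.6),.014)];t=[onz(b,(292,221.5),.014),onz(b,(189.5,283.5),.014)]
print(s,t)
for p in(s,t): d=p[1]-p[0];print("yaw",np.arctan2(-d[0],d[1]),np.linalg.norm(d))
print("mean",sum(s+t)/4)
print("pl",onz(a,(266.9,310),0),onz(a,(410.4,272.6),0))
print("flint",onz(a,(173.5,314.6),.017),onz(b,(329.5,184),.017))
for n,p in(("lime",(127.5,289)),("quartz",(181,267.5)),("yellow",(216.5,297.5))): print(n,onz(a,p,.018))
# flint silhouette + yaw from patch? use scene mask
im=cv2.imread("pics/scene.png");h=cv2.cvtColor(im,cv2.COLOR_BGR2HSV)
m=cv2.inRange(h,(0,70,10),(20,255,255));m[:295]=0;m[335:]=0;m[:,:150]=0;m[:,198:]=0
pts=np.argwhere(m)[:,::-1]; P=np.array([onz(a,p,.017)[:2] for p in pts]).astype(np.float32)
r=cv2.minAreaRect(P*1000);print(r, cv2.boxPoints(r).round(0).tolist())
print(sum(P)/len(P))
E
```

```text
knob (array([0.6079, 0.1157, 0.1251]), np.float64(0.0014888496473765833))
[array([ 0.6444, -0.0854,  0.014 ]), array([0.6643, 0.2548, 0.014 ])] [array([ 0.5431, -0.083 ,  0.014 ]), array([0.567 , 0.2584, 0.014 ])]
yaw -0.058313871863660355 0.3408433951681869
yaw -0.07001256962330477 0.34226393039930897
mean [0.6047 0.0862 0.014 ]
pl [ 0.6417 -0.0965  0.    ] [0.6747 0.2687 0.    ]
flint [ 0.5846 -0.2977  0.017 ] [ 0.5786 -0.2962  0.017 ]
lime [ 0.4748 -0.3842  0.018 ]
quartz [ 0.4589 -0.253   0.018 ]
yellow [ 0.5776 -0.196   0.018 ]
((583.2505493164062, -297.0038757324219), (48.96422576904297, 59.23943328857422), 10.719060897827148) [[554.0, -272.0], [565.0, -331.0], [613.0, -322.0], [602.0, -263.0]]
[ 0.5833 -0.2981]
```

```bash
cat >> h.py <<'E'
O=np.array([.6060,.0960,0]);RT=R.from_euler('z',-.063)   # tester pose
def T(x,y,z): return O+RT.apply(np.array([x,y,z])/1000)
def down(yaw): return R.from_euler('z',yaw)*R.from_euler('x',np.pi)  # tool x at world angle yaw, z down
def plan(p,Rt,start=None):
    """tool-frame steps from the pose now (or start) to pose p,Rt; returns end pose after rounding"""
    if start is None:
        o=get_obs(); start=(o["ee_pos"],R.from_quat(o["tool_rot"]))
    q,Rc=start; w=(Rc.inv()*Rt).as_rotvec(degrees=True); L=np.linalg.norm(p-q)*1000
    n=int(max(1,np.ceil(L/60),np.ceil(np.abs(w).max()/10.5))); step=(p-q)/n; tr=(w/n).round(1); D=[]
    for i in range(n):
        d=(Rc.inv().apply(q+step*1-q)*1000).round(1); D.append(d.tolist()); q=q+Rc.apply(d/1000); Rc=Rc*R.from_rotvec(tr,degrees=True)
    print(n,"rows pos",D,"turn",tr.tolist()); return q,Rc
E
python3 - <<'E'
from h import *
k=T(0,20,0); Rk=down(-.063); print(k)
o=get_obs();s=(o["ee_pos"],R.from_quat(o["tool_rot"]))
s=plan(np.array([.43,-.2,.29]),R.from_euler('z',.15)*R.from_euler('x',np.pi),s)
s=plan(k+[0,0,.25],Rk,s)
s=plan(k+[0,0,.113],Rk,s)
E
```

```text
[0.60725917 0.11596032 0.        ]
8 rows pos [[41.8, -36.1, -11.7], [40.9, -37.1, -11.7], [40.0, -38.1, -11.7], [39.1, -39.1, -11.7], [38.1, -40.0, -11.7], [37.1, -40.9, -11.7], [36.1, -41.8, -11.7], [35.1, -42.7, -11.7]] turn [-0.0, 0.0, 1.4]
7 rows pos [[32.1, -40.6, 5.8], [30.8, -41.6, 5.8], [29.5, -42.6, 5.8], [28.1, -43.5, 5.8], [26.7, -44.3, 5.8], [25.3, -45.2, 5.8], [23.9, -45.9, 5.8]] turn [-0.0, 0.0, 1.8]
3 rows pos [[-0.0, 0.0, 45.6], [-0.0, 0.0, 45.6], [-0.0, 0.0, 45.6]] turn [-0.0, 0.0, -0.0]
```

Call:
apply_moves(claw=[85,85,85,85,85], delta_pos=[[42,-36,-12],[41,-37,-12],[40,-38,-12],[39,-39,-12],[38,-40,-12]], turn=[[0,0,1.4],[0,0,1.4],[0,0,1.4],[0,0,1.4],[0,0,1.4]])

```text
time_s: 0.72
ee_pos: [0.3502, -0.3437, 0.2569]
tool_rot: [0.993, 0.114, -0.0, 0.0]
contact_force: [0.8, -0.2, -0.7]
width: 0.085
gripper_force: 0.0
```

Call:
apply_moves(claw=[85,85,85,85,85], delta_pos=[[37,-41,-12],[36,-42,-12],[35,-43,-12],[32,-41,6],[31,-42,6]], turn=[[0,0,1.4],[0,0,1.4],[0,0,1.4],[0,0,1.8],[0,0,1.8]])

```text
time_s: 1.35
ee_pos: [0.481, -0.1076, 0.2806]
tool_rot: [0.999, 0.046, 0.0, 0.0]
contact_force: [1.1, -1.2, 0.6]
width: 0.0851
gripper_force: 0.0
```

Call:
apply_moves(claw=[85,85,85,85,85], delta_pos=[[29,-43,6],[28,-43,6],[27,-44,6],[25,-45,6],[24,-46,6]], turn=[[0,0,1.8],[0,0,1.8],[0,0,1.8],[0,0,1.8],[0,0,1.8]])

```text
time_s: 1.98
ee_pos: [0.6074, 0.1171, 0.2501]
tool_rot: [0.999, -0.033, -0.0, 0.0]
contact_force: [1.1, -0.4, 0.8]
width: 0.0851
gripper_force: 0.0
```

Run:
```python
from h import *
np.set_printoptions(precision=4,suppress=True)
w=snap("wrist","pics/w1.png");o=get_obs();print(o["ee_pos"],R.from_quat(o["tool_rot"]).as_matrix(),o["width"],o["contact_force"],o["time_s"])
h=cv2.cvtColor(cv2.imread("pics/w1.png"),cv2.COLOR_BGR2HSV)
m=cv2.inRange(h,(0,150,90),(7,255,255))|cv2.inRange(h,(174,150,90),(180,255,255))
k,_,s,c=cv2.connectedComponentsWithStats(m)
for i in range(1,k):
    if s[i][4]>80: print(s[i],c[i],onz(w,c[i],.138),onz(w,c[i],.125))
plan(T(0,20,113),down(-.063))
```

```text
[0.6075 0.1245 0.2481] [[ 0.9982 -0.0602 -0.0025]
 [-0.0601 -0.9982  0.0036]
 [-0.0027 -0.0034 -1.    ]] 0.08498465145899245 [-5.543   2.4594 -3.422 ] 2.025
[267 176  22  23 380] [277.1237 187.4842] [0.6109 0.1171 0.138 ] [0.6073 0.1173 0.125 ]
3 rows pos [[0.2, 3.0, 45.0], [0.1, 2.9, 45.0], [0.1, 2.8, 45.0]] turn [-0.1, 0.1, 0.1]
```

View pics/w1.png

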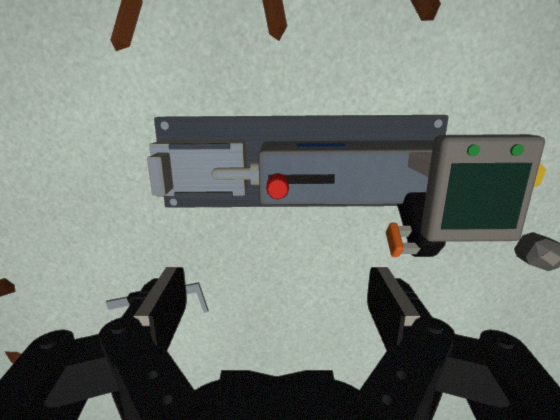

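Wrist view: the knob is at (277,187), agreeing with my tester pose to about 2 mm. I'll descend and close on it.

Call:
apply_moves(claw=[85,85,85,85,85], delta_pos=[[1,0,0],[0,0,46],[0,0,46],[0,0,45],[0,0,0]], turn=[[0,0,0],[0,0,0],[0,0,0],[0,0,0],[0,0,0]])

```text
time_s: 2.65
ee_pos: [0.6057, 0.1135, 0.1109]
tool_rot: [0.999, -0.033, -0.003, 0.001]
contact_force: [0.2, 0.2, 0.0]
width: 0.0847
gripper_force: 0.0
```

Call:
apply_moves(claw=[15,15,15,15,15], delta_pos=[[0,0,0],[0,0,0],[0,0,0],[0,0,0],[0,0,0]], turn=[[0,0,0],[0,0,0],[0,0,0],[0,0,0],[0,0,0]], force=40)

```text
time_s: 3.28
ee_pos: [0.6079, 0.116, 0.1139]
tool_rot: [0.999, -0.032, 0.0, 0.0]
contact_force: [0.8, 0.2, -0.7]
width: 0.015
gripper_force: 0.0
```

Run:
```python
from h import *
snap("wrist","pics/w2.png");snap("scene","pics/s2.png")
a=cv2.imread("pics/s2.png");w=cv2.imread("pics/w2.png")
cv2.imwrite("pics/c2.png",np.vstack([cv2.resize(a[150:300,270:420],(400,300),interpolation=2)[:, :],cv2.resize(w,(400,300))]))
b=snap("side","pics/d2.png");b=cv2.imread("pics/d2.png")
o=np.hstack([cv2.imread("pics/c2.png"),cv2.resize(b[130:280,150:250],(400,600),interpolation=2)]);cv2.imwrite("pics/c2.png",o)
```

```text
(no output)
```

View pics/c2.png

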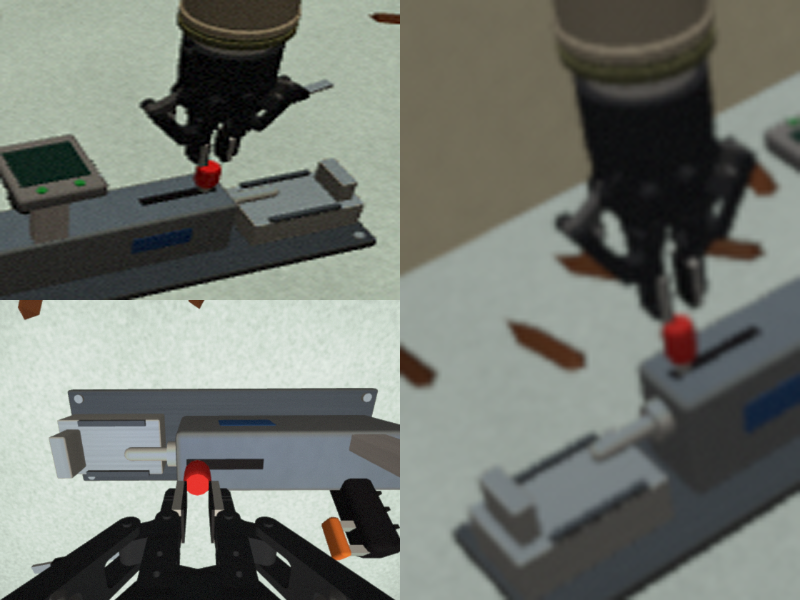

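Run:
```python
from h import *
np.set_printoptions(precision=4,suppress=True)
b=load("pics/d2.npy");a=load("pics/s2.npy");w=load("pics/w2.npy")
o=get_obs();print(o["ee_pos"],o["width"],o["gripper_force"],o["contact_force"])
for z in(.11,.125,.138,.15): print(z,"side tip",onz(b,(219.5,209.5),z),"scene tip",onz(a,(346,234),z))
for n in("s2","d2","w2"):
    h=cv2.cvtColor(cv2.imread(f"pics/{n}.png"),cv2.COLOR_BGR2HSV);m=cv2.inRange(h,(0,150,60),(7,255,255))|cv2.inRange(h,(174,150,60),(180,255,255))
    k,_,s,c=cv2.connectedComponentsWithStats(m)
    for i in range(1,k):
        if s[i][4]>40 and s[i][2]<40: print(n,s[i],c[i])
def proj(c,P):
    v=R.from_quat(c["attitude"]).inv().apply(P-np.array(c["position"]));return c["cx"]-c["fx"]*v[0]/v[2],c["cy"]+c["fy"]*v[1]/v[2]
for c in(a,b,w): print(proj(c,o["ee_pos"]),proj(c,T(0,20,110)),proj(c,T(0,20,138)))
print(w["position"],R.from_quat(w["attitude"]).as_matrix())
```

```text
[0.6078 0.116  0.1137] 0.015053774366234769 0.0 [ 0.4695 -0.0819 -0.2763]
0.11 side tip [0.6394 0.0935 0.11  ] scene tip [0.5866 0.1254 0.11  ]
0.125 side tip [0.6241 0.1035 0.125 ] scene tip [0.5985 0.1173 0.125 ]
0.138 side tip [0.6108 0.1122 0.138 ] scene tip [0.6089 0.1102 0.138 ]
0.15 side tip [0.5986 0.1203 0.15  ] scene tip [0.6184 0.1038 0.15  ]
s2 [343 230  10  14  98] [347.602  237.0714]
d2 [216 209   8  12  68] [219.5588 214.6912]
w2 [ 257  224   39   49 1460] [276.076 248.211]
(np.float64(346.9459806658716), np.float64(240.27590371255027)) (np.float64(346.6731747331421), np.float64(241.2085033781617)) (np.float64(347.9135944609998), np.float64(232.81389567787585))
(np.float64(220.14849442314437), np.float64(218.01077190594614)) (np.float64(220.4359706627133), np.float64(219.18456070211678)) (np.float64(219.22026472489668), np.float64(210.82461126421296))
(np.float64(277.9519701895277), np.float64(241.99046023091813)) (np.float64(277.9916952407435), np.float64(240.21103562184598)) (np.float64(278.2606933796603), np.float64(262.242307137945))
[0.6901 0.1118 0.2904] [[-0.0633  0.9464  0.3166]
 [-0.998  -0.0602 -0.0195]
 [ 0.0006 -0.3172  0.9483]]
```

The fingers shut above the knob: their tips show at about z 0.138, higher than the TCP implies. I'll open, go down 10 mm and try again while watching the force.

Call:
apply_moves(claw=[50,50,50,50,50], delta_pos=[[0,0,0],[0,0,0],[0,0,4],[0,0,4],[0,0,2]], turn=[[0,0,0],[0,0,0],[0,0,0],[0,0,0],[0,0,0]])

```text
time_s: 4.05
ee_pos: [0.6076, 0.1159, 0.1032]
tool_rot: [0.999, -0.032, -0.0, 0.0]
contact_force: [0.0, -0.5, 0.7]
width: 0.0502
gripper_force: 0.0
```

Run:
```python
from h import *
o=get_obs();print(o["ee_pos"],o["width"],o["contact_force"])
snap("wrist","pics/w3.png");snap("scene","pics/s3.png");snap("side","pics/d3.png")
a=cv2.imread("pics/s3.png");w=cv2.imread("pics/w3.png");b=cv2.imread("pics/d3.png")
o=np.vstack([cv2.resize(a[190:270,300:400],(400,320),interpolation=2)[:300],cv2.resize(w[150:360,140:420],(400,300),interpolation=2)])
cv2.imwrite("pics/c3.png",np.hstack([o,cv2.resize(b[160:250,190:250],(400,600),interpolation=2)]))
```

```text
[0.60758558 0.11585009 0.10316546] 0.05015996636586071 [ 0.04698287 -0.53372621  0.68500547]
```

View pics/c3.png

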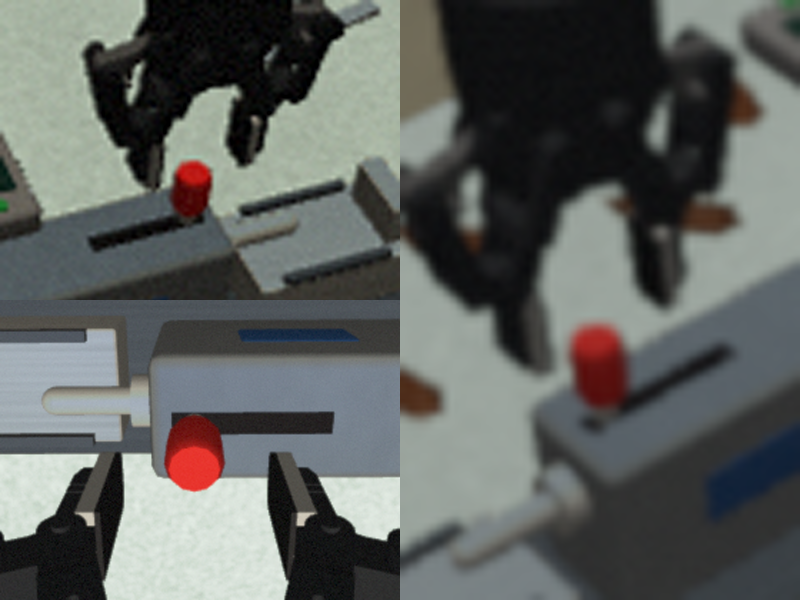

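Run:
```python
from h import *
np.set_printoptions(precision=4,suppress=True)
a=load("pics/s3.npy");b=load("pics/d3.npy")
print(tri(a,(337.5,235.5),b,(230.2,205.5)),tri(a,(361.7,230.8),b,(211.1,215.2)))
```

```text
(array([0.6045, 0.0871, 0.1391]), np.float64(0.007183722442010408)) (array([0.6113, 0.144 , 0.1379]), np.float64(0.00871137360913454))
```

Call:
apply_moves(claw=[50,50,50,50], delta_pos=[[0,0,3],[0,0,3],[0,0,3],[0,0,3]], turn=[[0,0,0],[0,0,0],[0,0,0],[0,0,0]])

```text
time_s: 4.7
ee_pos: [0.6078, 0.1159, 0.0914]
tool_rot: [0.999, -0.032, -0.0, 0.0]
contact_force: [-0.1, -0.5, 0.2]
width: 0.0499
gripper_force: 0.0
```

Call:
apply_moves(claw=[15,15,15,15,15], delta_pos=[[0,0,0],[0,0,0],[0,0,0],[0,0,0],[0,0,0]], turn=[[0,0,0],[0,0,0],[0,0,0],[0,0,0],[0,0,0]])

```text
time_s: 5.32
ee_pos: [0.6079, 0.1163, 0.0919]
tool_rot: [0.999, -0.032, 0.0, -0.0]
contact_force: [-1.2, 1.8, 1.7]
width: 0.0195
gripper_force: 39.3
```

Call:
apply_moves(claw=[10,10,10,10,10], delta_pos=[[0,9,0],[0,9,0],[0,9,0],[0,8,0],[0,8,0]], turn=[[0,0,0],[0,0,0],[0,0,0],[0,0,0],[0,0,0]], force=60)

```text
time_s: 5.95
ee_pos: [0.6054, 0.0745, 0.092]
tool_rot: [1.0, -0.031, 0.001, -0.001]
contact_force: [0.9, 7.8, 1.2]
width: 0.0183
gripper_force: 60.4
```

Call:
apply_moves(claw=[10,10], delta_pos=[[0,0,0],[0,0,0]], turn=[[0,0,0],[0,0,0]])

```text
time_s: 6.2
ee_pos: [0.6053, 0.0739, 0.092]
tool_rot: [1.0, -0.032, 0.001, -0.001]
contact_force: [1.3, 7.6, 1.4]
width: 0.0184
gripper_force: 60.4
```

Call:
apply_moves(claw=[60,60,60,60,60], delta_pos=[[0,0,0],[0,0,0],[0,0,0],[0,0,0],[0,0,0]], turn=[[0,0,0],[0,0,0],[0,0,0],[0,0,0],[0,0,0]], force=30)

```text
time_s: 6.82
ee_pos: [0.6051, 0.0727, 0.0917]
tool_rot: [0.999, -0.032, 0.0, 0.0]
contact_force: [-0.1, -0.7, -0.6]
width: 0.0599
gripper_force: 0.0
```

Call:
apply_moves(claw=[60,60,60,60,60], delta_pos=[[0,0,-50],[0,0,-60],[0,0,-50],[0,0,0],[0,0,0]], turn=[[0,0,0],[0,0,0],[0,0,0],[0,0,0],[0,0,0]])

```text
time_s: 7.45
ee_pos: [0.6049, 0.0728, 0.2511]
tool_rot: [0.999, -0.032, -0.0, 0.0]
contact_force: [-0.4, -0.9, -0.6]
width: 0.06
gripper_force: 0.0
```

```bash
cat >> h.py <<'E'
def proj(c,P):
    v=R.from_quat(c["attitude"]).inv().apply(np.array(P)-np.array(c["position"]));return np.array([c["cx"]-c["fx"]*v[0]/v[2],c["cy"]+c["fy"]*v[1]/v[2]])
def blobs(f,lo,hi,amin):
    m=cv2.inRange(cv2.cvtColor(cv2.imread(f),cv2.COLOR_BGR2HSV),lo,hi);k,_,s,c=cv2.connectedComponentsWithStats(m)
    return [(s[i],c[i]) for i in range(1,k) if s[i][4]>=amin]
E
python3 - <<'E'
from h import *
np.set_printoptions(precision=4,suppress=True)
w=snap("wrist","pics/w4.png")
for s,c in blobs("pics/w4.png",(0,150,60),(7,255,255),80): print("red",s,c,onz(w,c,.13))
for s,c in blobs("pics/w4.png",(7,150,100),(16,255,255),40): print("orange",s,c,onz(w,c,.13))
print("want caught",T(0,-16,130),"trig",T(-56,-98,129),proj(w,T(-56,-98,129)))
# flint route: fly at 0.29 to above flint
f=np.array([.584,-.297,.30])
o=get_obs();print(o["ee_pos"]); s=(o["ee_pos"],R.from_quat(o["tool_rot"]))
s=plan(np.array([.5,-.1,.3]),down(.3),s)
s=plan(f-[.085,0,0],down(1.5),s)
E
```

```text
red [258 174  21  25 426] [267.9131 185.8404] [0.608  0.0817 0.13  ]
orange [346 223  12  34 285] [351.0807 239.807 ] [0.5461 0.0013 0.13  ]
want caught [0.605 0.08  0.13 ] trig [0.5439 0.0017 0.129 ] [350.4323 241.3043]
[0.6046 0.0727 0.2505]
4 rows pos [[-23.4, 44.8, -12.3], [-27.3, 42.5, -12.3], [-31.1, 39.8, -12.3], [-34.5, 36.8, -12.3]] turn [0.0, 0.0, -5.2]
7 rows pos [[-8.4, 26.9, 0.0], [-12.9, 25.0, 0.0], [-17.0, 22.5, 0.0], [-20.5, 19.3, 0.0], [-23.5, 15.5, 0.0], [-25.8, 11.3, 0.0], [-27.3, 6.7, 0.0]] turn [-0.0, 0.0, -9.8]
```

Run:
```python
from h import *
s=(np.array([.605,.0728,.251]),down(-.064))
s=plan(np.array([.597,0.0,.30]),down(.25),s)
s=plan(np.array([.584,-.30,.26]),down(1.75),s)
```

```text
2 rows pos [[-1.7, 36.6, -24.5], [-7.4, 35.9, -24.5]] turn [0.0, 0.0, -9.0]
9 rows pos [[-9.6, 31.9, 4.4], [-14.8, 29.9, 4.4], [-19.5, 27.1, 4.4], [-23.7, 23.5, 4.4], [-27.3, 19.2, 4.4], [-30.1, 14.5, 4.4], [-32.0, 9.3, 4.4], [-33.1, 3.9, 4.4], [-33.3, -1.6, 4.4]] turn [-0.0, 0.0, -9.5]
```

Call:
apply_moves(claw=[60,60,60,60,60], delta_pos=[[-2,37,-25],[-7,36,-25],[-10,32,4],[-15,30,4],[-20,27,4]], turn=[[0,0,-9],[0,0,-9],[0,0,-9.5],[0,0,-9.5],[0,0,-9.5]])

```text
time_s: 8.12
ee_pos: [0.5912, -0.102, 0.288]
tool_rot: [0.93, 0.368, -0.001, -0.001]
contact_force: [-0.1, 0.7, -0.2]
width: 0.0603
gripper_force: 0.0
```

Call:
apply_moves(claw=[60,60,60,60,60], delta_pos=[[-24,24,5],[-27,19,5],[-30,14,4],[-32,9,4],[-33,4,4]], turn=[[0,0,-9.5],[0,0,-9.5],[0,0,-9.5],[0,0,-9.5],[0,0,-9.5]])

```text
time_s: 8.75
ee_pos: [0.5837, -0.2682, 0.2659]
tool_rot: [0.703, 0.711, -0.0, -0.001]
contact_force: [0.9, -0.3, -0.6]
width: 0.06
gripper_force: 0.0
```

Call:
apply_moves(claw=[60,60,60], delta_pos=[[-33,-2,4],[0,0,0],[0,0,0]], turn=[[0,0,-9.5],[0,0,0],[0,0,0]])

```text
time_s: 9.12
ee_pos: [0.5824, -0.2993, 0.2626]
tool_rot: [0.644, 0.765, 0.0, -0.001]
contact_force: [0.1, -0.3, -0.5]
width: 0.06
gripper_force: 0.0
```

Run:
```python
from h import *
w=snap("wrist","pics/w5.png");o=get_obs();print(o["ee_pos"],R.from_quat(o["tool_rot"]).as_matrix().round(3))
im=cv2.imread("pics/w5.png");h=cv2.cvtColor(im,cv2.COLOR_BGR2HSV);m=cv2.inRange(h,(0,70,10),(18,255,190))
k,l,s,c=cv2.connectedComponentsWithStats(m)
for i in range(1,k):
    if s[i][4]>300:
        P=np.argwhere(l==i)[:,::-1]; 
        H=cv2.convexHull(P.astype(np.int32))[:,0]
        W=np.array([onz(w,p,.017)[:2] for p in H],np.float32)*1000
        r=cv2.minAreaRect(W); print(s[i],c[i].round(1),r,onz(w,c[i],.017).round(4))
```

```text
[ 0.58270041 -0.29879455  0.26315224] [[-0.171  0.985 -0.001]
 [ 0.985  0.171  0.001]
 [ 0.001 -0.001 -1.   ]]
[459   0  43  15 364] [475.7   4.9] ((781.9610595703125, -79.59712219238281), (47.143619537353516, 14.084856986999512), 9.798413276672363) [ 0.7773 -0.0782  0.017 ]
[486  60  39  34 806] [504.2  77.4] ((842.3551635742188, -146.96771240234375), (22.1411075592041, 60.720516204833984), 71.4832992553711) [ 0.8399 -0.146   0.017 ]
[418 128  51  21 768] [441.2 137.7] ((790.1619873046875, -228.46116638183594), (64.49462127685547, 23.97968101501465), 14.970671653747559) [ 0.7879 -0.229   0.017 ]
[ 263  139   27   46 1115] [276.  161.5] ((581.9943237304688, -296.9025573730469), (35.04803466796875, 60.344058990478516), 9.826921463012695) [ 0.5819 -0.2962  0.017 ]
[440 187  31  29 551] [455.6 201.6] ((838.8870239257812, -310.1824645996094), (23.59404945373535, 55.85087966918945), 63.391483306884766) [ 0.8363 -0.3089  0.017 ]
[379 237  49  24 459] [401.3 248.5] ((786.28173828125, -391.5743103027344), (15.781148910522461, 80.5141372680664), 77.77854919433594) [ 0.7832 -0.3909  0.017 ]
[239 314  18  26 308] [246.8 325.2] ((580.2941284179688, -565.1459350585938), (51.9462776184082, 21.571014404296875), 82.42829132080078) [ 0.5808 -0.5626  0.017 ]
[278 351  19  26 340] [286.8 363.2] ((657.4806518554688, -627.8554077148438), (24.4359188079834, 55.1674690246582), 0.9798783659934998) [ 0.6572 -0.6265  0.017 ]
```

View pics/w5.png

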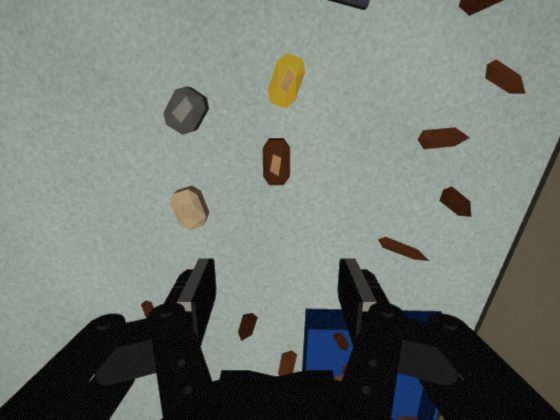

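Run:
```python
from h import *
np.set_printoptions(precision=4,suppress=True)
def tip(f,l,r,wd,ee,Rq):
    w=load(f);(p,u),(_,v)=ray(w,l),ray(w,r); fwd=R.from_quat(w["attitude"]).apply([0,0,-1])
    d=w["fx"]*wd/abs(r[0]-l[0]); q=p+d*((u/(u@fwd)+v/(v@fwd))/2); print(w["fx"],q, "tool frame off mm",Rq.inv().apply(q-ee)*1000)
o=get_obs()
tip("pics/w5.npy",(215,262),(339,262),.060,o["ee_pos"],R.from_quat(o["tool_rot"]))
# width 50 (w3 crop: x/400*280+140)
tip("pics/w3.npy",(140+122*.7,150+(455-300)*.7),(140+269*.7,150+(455-300)*.7),.050,np.array([.6076,.1159,.1032]),down(-.063))
im=cv2.imread("pics/w5.png"); g=cv2.cvtColor(im,cv2.COLOR_BGR2GRAY)
for r in(256,260,264,268,274): print(r,g[r,180:226:2].tolist(),g[r,330:376:2].tolist())
```

```text
320.0541216249155 [ 0.5824 -0.292   0.301 ] tool frame off mm [  6.8279   0.8904 -37.85  ]
320.0541216249155 [0.6162 0.1161 0.1404] tool frame off mm [  8.5767  -0.6956 -37.176 ]
256 [157, 156, 160, 158, 162, 158, 158, 158, 162, 155, 155, 156, 154, 161, 162, 157, 159, 161, 154, 153, 158, 153, 150] [164, 158, 163, 160, 164, 168, 163, 153, 158, 156, 158, 161, 163, 160, 162, 161, 166, 160, 160, 161, 164, 158, 165]
260 [163, 155, 157, 158, 157, 155, 155, 156, 152, 68, 55, 52, 53, 55, 24, 6, 16, 108, 164, 160, 156, 160, 162] [165, 162, 167, 170, 159, 42, 6, 16, 55, 51, 55, 58, 53, 119, 157, 159, 159, 160, 158, 161, 158, 155, 158]
264 [155, 153, 157, 163, 160, 156, 162, 155, 72, 55, 56, 58, 56, 39, 10, 0, 15, 69, 152, 156, 158, 156, 152] [166, 164, 158, 159, 146, 19, 12, 11, 23, 51, 53, 53, 51, 58, 115, 159, 162, 160, 158, 159, 160, 159, 159]
268 [158, 155, 157, 150, 153, 152, 147, 66, 56, 57, 53, 55, 50, 19, 7, 7, 1, 62, 163, 156, 153, 154, 159] [167, 162, 160, 160, 156, 2, 7, 13, 8, 18, 52, 58, 55, 53, 54, 115, 152, 150, 154, 159, 159, 153, 153]
274 [65, 19, 8, 17, 8, 28, 55, 53, 56, 53, 52, 25, 0, 9, 10, 9, 9, 35, 150, 156, 157, 159, 161] [163, 165, 166, 161, 92, 4, 1, 1, 13, 17, 18, 53, 52, 55, 53, 52, 52, 15, 13, 9, 9, 30, 124]
```

Call:
apply_moves(claw=[52,52,52,52,52], delta_pos=[[2,0,60],[0,0,60],[0,0,60],[0,0,50],[0,0,20]], turn=[[0,0,0],[0,0,0],[0,0,0],[0,0,0],[0,0,0]])

```text
time_s: 9.8
ee_pos: [0.5809, -0.2965, 0.0111]
tool_rot: [0.643, 0.766, -0.0, -0.002]
contact_force: [0.1, 0.4, 0.7]
width: 0.0519
gripper_force: 0.0
```

Call:
apply_moves(claw=[52,52,52,52,52], delta_pos=[[0,0,5],[0,0,5],[0,0,5],[0,0,3],[0,0,0]], turn=[[0,0,0],[0,0,0],[0,0,0],[0,0,0],[0,0,0]])

```text
time_s: 10.42
ee_pos: [0.5823, -0.2983, -0.0041]
tool_rot: [0.644, 0.765, -0.0, 0.0]
contact_force: [-0.8, -0.1, -0.4]
width: 0.0515
gripper_force: 0.0
```

Run:
```python
from h import *
o=get_obs();print(o["ee_pos"],o["contact_force"],o["width"])
snap("wrist","pics/w6.png");snap("scene","pics/s6.png");snap("side","pics/d6.png")
a=cv2.imread("pics/s6.png");w=cv2.imread("pics/w6.png");b=cv2.imread("pics/d6.png")
o=np.vstack([cv2.resize(a[255:345,120:240],(400,300),interpolation=2),cv2.resize(w[100:310,140:420],(400,300),interpolation=2)])
cv2.imwrite("pics/c6.png",np.hstack([o,cv2.resize(b[120:210,295:355],(400,600),interpolation=2)]))
```

```text
[ 0.58227988 -0.29827974 -0.00412232] [-0.75947054 -0.13065337 -0.36931853] 0.05145166430665378
```

View pics/c6.png

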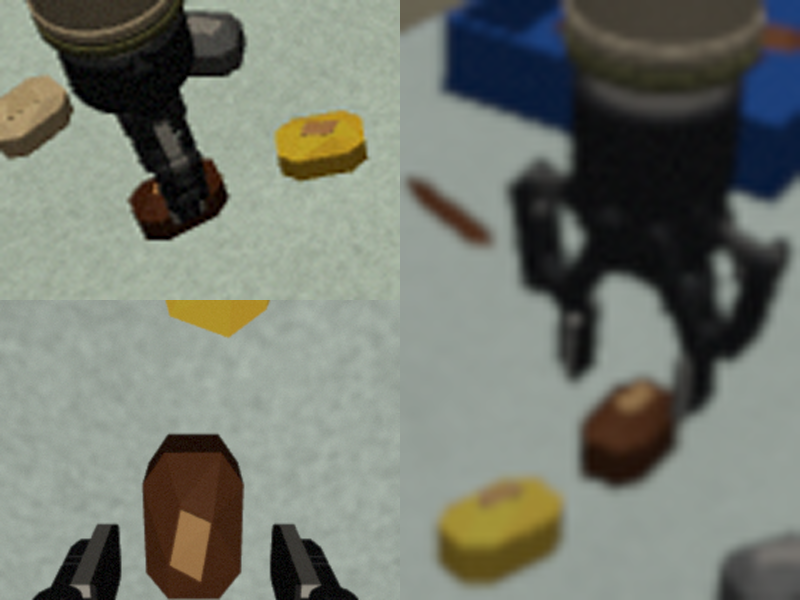

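Wrist crop: the flint is centred between the fingers, with their tips at about z 0.032. The tips sit about 33–37 mm behind the nominal TCP. I'll lower 20 mm and grip.

Call:
apply_moves(claw=[52,52,52,52,52], delta_pos=[[3,0,6],[0,0,6],[0,0,4],[0,0,4],[0,0,0]], turn=[[0,0,0],[0,0,0],[0,0,0],[0,0,0],[0,0,0]])

```text
time_s: 11.2
ee_pos: [0.5815, -0.2952, -0.0247]
tool_rot: [0.644, 0.765, -0.0, -0.0]
contact_force: [-0.3, -0.5, 0.3]
width: 0.0517
gripper_force: 0.0
```

Call:
apply_moves(claw=[25,25,25,25,25], delta_pos=[[0,0,0],[0,0,0],[0,0,0],[0,0,0],[0,0,0]], turn=[[0,0,0],[0,0,0],[0,0,0],[0,0,0],[0,0,0]], force=40)

```text
time_s: 11.82
ee_pos: [0.5821, -0.2954, -0.0239]
tool_rot: [0.644, 0.765, 0.0, 0.0]
contact_force: [1.1, 0.9, 3.9]
width: 0.0351
gripper_force: 41.1
```

Call:
apply_moves(claw=[25,25,25,25], delta_pos=[[0,0,-20],[0,0,-50],[0,0,-50],[0,0,0]], turn=[[0,0,0],[0,0,0],[0,0,0],[0,0,0]])

```text
time_s: 12.32
ee_pos: [0.5843, -0.2959, 0.1013]
tool_rot: [0.644, 0.765, 0.001, 0.004]
contact_force: [0.9, 0.6, -2.3]
width: 0.0354
gripper_force: 40.6
```

Run:
```python
from h import *
w=snap("wrist","pics/w7.png");o=get_obs();print(o["ee_pos"],o["width"],o["gripper_force"],o["contact_force"])
# flint in hand, underside z ~ ee rise ; stone rose 0.120
im=cv2.imread("pics/w7.png");h=cv2.cvtColor(im,cv2.COLOR_BGR2HSV);m=cv2.inRange(h,(0,70,10),(18,255,190))
k,l,s,c=cv2.connectedComponentsWithStats(m)
Rq=R.from_quat(o["tool_rot"])
for i in range(1,k):
    if s[i][4]>1500:
        H=cv2.convexHull(np.argwhere(l==i)[:,::-1].astype(np.int32))[:,0]
        for z in(.137,.143):
            W=np.array([Rq.inv().apply(onz(w,p,z)-o["ee_pos"])[:2] for p in H],np.float32)*1000
            print(s[i],cv2.minAreaRect(W),W.min(0),W.max(0))
```

```text
[ 0.5827292  -0.29559766  0.09842955] 0.03490419383333308 40.605323715135455 [-0.36808078  0.23062566 -3.5581544 ]
[ 490  146   70   32 1735] ((55.22807312011719, 112.8548355102539), (31.091344833374023, 12.738784790039062), 85.07505798339844) [48.246895 97.262886] [ 62.154247 128.62733 ]
[ 490  146   70   32 1735] ((56.38108444213867, 108.11351013183594), (29.7633113861084, 12.194661140441895), 85.07505798339844) [49.698105 93.187546] [ 63.011414 123.212296]
[ 236  211   81  128 8780] ((-4.304637908935547, 2.1570816040039062), (72.82974243164062, 40.12926483154297), 0.10202598571777344) [-40.738617 -17.925087] [32.12538 22.1986 ]
[ 236  211   81  128 8780] ((-0.6087646484375, 2.1440696716308594), (69.7188949584961, 38.415184020996094), 0.10203559696674347) [-35.486496 -17.080309] [34.2652   21.329542]
```

Run:
```python
from h import *
o=get_obs();s=(o["ee_pos"],R.from_quat(o["tool_rot"]));print(R.from_quat(o["tool_rot"]).as_matrix().round(3)[:,0])
g=down(np.pi/2-.063);print(T(0,115.5,0))
s=plan(np.array([.583,-.29,.26]),s[1],s)
s=plan(T(0,115.5,255),g,s)
s=plan(T(0,115.5,60),g,s)
```

```text
[-0.171  0.985 -0.003]
[0.61327169 0.21127087 0.        ]
3 rows pos [[1.7, 0.6, -53.9], [1.7, 0.6, -53.9], [1.7, 0.6, -53.9]] turn [0.0, 0.0, 0.0]
9 rows pos [[54.3, 12.8, 0.5], [54.6, 11.4, 0.5], [54.9, 10.0, 0.5], [55.1, 8.5, 0.5], [55.3, 7.1, 0.5], [55.5, 5.6, 0.5], [55.6, 4.2, 0.5], [55.7, 2.7, 0.5], [55.8, 1.3, 0.5]] turn [0.0, 0.0, 1.5]
4 rows pos [[0.1, -0.2, 48.7], [0.1, -0.2, 48.7], [0.1, -0.2, 48.7], [0.1, -0.2, 48.7]] turn [0.0, 0.0, -0.0]
```

Call:
apply_moves(claw=[25,25,25,25,25], delta_pos=[[2,0,-54],[2,0,-54],[2,1,-54],[54,13,0],[55,11,0]], turn=[[0,0,0],[0,0,0],[0,0,0],[0,0,1.5],[0,0,1.5]])

```text
time_s: 13.0
ee_pos: [0.5876, -0.1766, 0.257]
tool_rot: [0.664, 0.747, -0.0, -0.001]
contact_force: [1.5, 0.3, -1.3]
width: 0.0347
gripper_force: 40.7
```

Call:
apply_moves(claw=[25,25,25,25,25], delta_pos=[[55,10,0],[55,9,0],[55,7,0],[55,6,0],[55,4,0]], turn=[[0,0,1.5],[0,0,1.5],[0,0,1.5],[0,0,1.5],[0,0,1.5]])

```text
time_s: 13.62
ee_pos: [0.6049, 0.1005, 0.2565]
tool_rot: [0.712, 0.703, -0.001, -0.0]
contact_force: [0.8, -0.0, -1.4]
width: 0.035
gripper_force: 40.7
```

Call:
apply_moves(claw=[25,25,25,25], delta_pos=[[56,3,0],[56,1,0],[0,0,0],[0,0,0]], turn=[[0,0,1.5],[0,0,1.5],[0,0,0],[0,0,0]])

```text
time_s: 14.12
ee_pos: [0.6119, 0.2108, 0.2566]
tool_rot: [0.729, 0.684, -0.001, -0.0]
contact_force: [0.5, -0.4, -0.9]
width: 0.0348
gripper_force: 40.7
```

Run:
```python
from h import *
o=get_obs();print(o["ee_pos"],o["width"],o["gripper_force"])
w=snap("wrist","pics/w8.png");snap("side","pics/d8.png")
cv2.imwrite("pics/c8.png",np.hstack([cv2.resize(cv2.imread("pics/w8.png"),(400,300))]))
plan(T(0,115.5,60),down(np.pi/2-.063))
```

```text
[0.6119362  0.21076949 0.25655965] 0.03483587049611848 40.71490075439215
4 rows pos [[0.5, 0.2, 49.3], [0.5, 0.2, 49.3], [0.5, 0.2, 49.3], [0.5, 0.2, 49.3]] turn [-0.0, 0.0, -0.0]
```

View pics/w8.png

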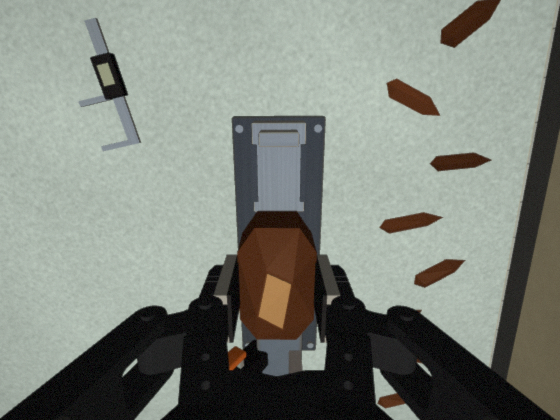

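Run:
```python
from h import *
w=load("pics/w8.npy")
print(onz(w,(278.5,128),.014).round(4),T(0,161,14).round(4)); m=onz(w,(278.5,128),.014)-O;print(RT.inv().apply(m)*1000)
g=cv2.cvtColor(cv2.imread("pics/w8.png"),cv2.COLOR_BGR2GRAY)
print("col 278 rows 112-160",g[112:160,278].tolist(),proj(w,T(0,146,83)),proj(w,T(0,162,83)))
```

```text
[0.6177 0.2568 0.014 ] [0.6161 0.2567 0.014 ]
[  1.57537702 161.20068947  14.        ]
col 278 rows 112-160 [182, 178, 174, 141, 70, 63, 66, 69, 65, 62, 80, 129, 140, 140, 137, 140, 140, 120, 74, 69, 107, 131, 137, 137, 134, 136, 136, 137, 138, 139, 136, 134, 134, 132, 131, 139, 142, 142, 140, 141, 139, 140, 140, 144, 141, 143, 143, 141] [277.28533112 147.98798425] [277.2990375  132.98446258]
```

Call:
apply_moves(claw=[25,25,25,25,25], delta_pos=[[2,1,62],[0,0,62],[0,0,62],[0,0,20],[0,0,10]], turn=[[0,0,0],[0,0,0],[0,0,0],[0,0,0],[0,0,0]])

```text
time_s: 14.85
ee_pos: [0.6141, 0.2124, 0.0422]
tool_rot: [0.73, 0.684, 0.0, 0.0]
contact_force: [0.1, 0.3, -0.8]
width: 0.0346
gripper_force: 40.7
```

Call:
apply_moves(claw=[25,25,25,25,25], delta_pos=[[0,0,6],[0,0,4],[0,0,2],[0,0,1],[0,0,0]], turn=[[0,0,0],[0,0,0],[0,0,0],[0,0,0],[0,0,0]])

```text
time_s: 15.48
ee_pos: [0.6135, 0.2131, 0.0289]
tool_rot: [0.729, 0.684, 0.0, 0.0]
contact_force: [0.7, 0.4, -0.3]
width: 0.0344
gripper_force: 40.7
```

Call:
apply_moves(claw=[25,25,25], delta_pos=[[-1.5,0,1],[0,0,0.5],[0,0,0]], turn=[[0,0,0],[0,0,0],[0,0,0]])

```text
time_s: 15.85
ee_pos: [0.6134, 0.212, 0.0281]
tool_rot: [0.729, 0.684, 0.0, 0.0]
contact_force: [-1.8, 0.6, 5.0]
width: 0.0348
gripper_force: 41.5
```

Contact with the anvil at 5 N. Release and rise, then check.

Call:
apply_moves(claw=[55,55,55,55,55], delta_pos=[[0,0,0],[0,0,0],[0,0,0],[0,0,-10],[0,0,-30]], turn=[[0,0,0],[0,0,0],[0,0,0],[0,0,0],[0,0,0]])

```text
time_s: 16.48
ee_pos: [0.6124, 0.2111, 0.0668]
tool_rot: [0.729, 0.684, -0.001, -0.001]
contact_force: [0.2, 0.6, 0.1]
width: 0.055
gripper_force: 0.0
```

Call:
apply_moves(claw=[62,62,62,62,62], delta_pos=[[0,0,-60],[0,0,-60],[0,0,-60],[0,0,0],[0,0,0]], turn=[[0,0,0],[0,0,0],[0,0,0],[0,0,0],[0,0,0]])

```text
time_s: 17.1
ee_pos: [0.6132, 0.2116, 0.2473]
tool_rot: [0.729, 0.684, 0.0, 0.0]
contact_force: [0.5, -0.3, -0.4]
width: 0.0622
gripper_force: 0.0
```

Run:
```python
from h import *
o=get_obs();print(o["ee_pos"],o["width"])
w=snap("wrist","pics/w9.png")
im=cv2.imread("pics/w9.png");h=cv2.cvtColor(im,cv2.COLOR_BGR2HSV);m=cv2.inRange(h,(0,70,10),(18,255,190))
k,l,s,c=cv2.connectedComponentsWithStats(m)
for i in range(1,k):
    if s[i][4]>900 and 220<c[i][0]<340:
        H=cv2.convexHull(np.argwhere(l==i)[:,::-1].astype(np.int32))[:,0]
        W=np.array([RT.inv().apply(onz(w,p,.069)-O)[:2] for p in H],np.float32)*1000
        print(s[i],cv2.minAreaRect(W),W.min(0),W.max(0))
for s,c in blobs("pics/w9.png",(0,150,60),(7,255,255),80): print("red",s,c,RT.inv().apply(onz(w,c,.13)-O)*1000)
# trigger pose: tool y = tester -y, tool z along -(grip axis), x = y x z
ax=RT.apply([-.574,0,.819]);z=-ax/np.linalg.norm(ax);y=RT.apply([0,-1,0]);Rg=R.from_matrix(np.c_[np.cross(y,z),y,z]);print("Rg",Rg.as_matrix().round(3))
s=(o["ee_pos"],R.from_quat(o["tool_rot"]))
grip=T(-56,-130,129); c=T(-56,-119,129)
# real fingertips ~33 mm behind TCP; wanted tips 12 mm past the grip point -> TCP 45 mm past
pre=c-z*.085
s=plan(np.array([.46,.12,.29]),down(.75),s)
s=plan(pre,Rg,s)
print(pre,c)
```

```text
[0.61320358 0.21158223 0.24729363] 0.062205737920641206
[ 261  150   32   53 1523] ((0.6089401245117188, 113.99512481689453), (60.37251281738281, 35.42483901977539), 89.98090362548828) [-17.10791  83.80556] [ 18.320461 144.18407 ]
red [269 288  19  29 404] [277.77227723 303.29455446] [  2.0151408  -11.29034661 130.        ]
Rg [[ 0.817 -0.063  0.573]
 [-0.052 -0.998 -0.036]
 [ 0.574  0.    -0.819]]
5 rows pos [[-20.2, -29.4, -8.6], [-24.4, -26.0, -8.6], [-28.1, -22.0, -8.6], [-31.1, -17.5, -8.6], [-33.4, -12.6, -8.6]] turn [0.0, 0.0, 8.7]
5 rows pos [[-13.6, 24.6, 18.3], [-11.7, 25.7, 18.1], [-9.7, 26.5, 18.1], [-7.6, 26.9, 18.5], [-5.5, 27.0, 19.0]] turn [-2.8, 6.6, 9.0]
[ 0.49393161 -0.01616688  0.19860675] [ 0.54261905 -0.01923826  0.129     ]
```

Call:
apply_moves(claw=[70,70,70,70,70], delta_pos=[[-20,-29,-9],[-24,-26,-9],[-28,-22,-9],[-31,-18,-9],[-33,-13,-9]], turn=[[0,0,8.7],[0,0,8.7],[0,0,8.7],[0,0,8.7],[0,0,8.7]])

```text
time_s: 17.77
ee_pos: [0.4587, 0.1206, 0.2911]
tool_rot: [0.932, 0.363, -0.001, -0.0]
contact_force: [1.1, -0.1, -0.4]
width: 0.0698
gripper_force: 0.0
```

Call:
apply_moves(claw=[70,70,70,70,70], delta_pos=[[-14,25,18],[-12,26,18],[-10,26,18],[-8,27,18],[-6,27,19]], turn=[[-2.8,6.6,9],[-2.8,6.6,9],[-2.8,6.6,9],[-2.8,6.6,9],[-2.8,6.6,9]])

```text
time_s: 18.4
ee_pos: [0.4932, -0.0173, 0.1999]
tool_rot: [0.959, -0.006, 0.283, 0.008]
contact_force: [1.3, 1.7, -0.6]
width: 0.0699
gripper_force: 0.0
```

Call:
apply_moves(claw=[70,70,70], delta_pos=[[0,0,0],[0,0,0],[0,0,0]], turn=[[0,0,0],[0,0,0],[0,0,0]])

```text
time_s: 18.77
ee_pos: [0.4949, -0.0145, 0.2024]
tool_rot: [0.959, -0.002, 0.282, 0.007]
contact_force: [0.4, -0.4, -0.6]
width: 0.0697
gripper_force: 0.0
```

```bash
cat >> h.py <<'E'
_ax=RT.apply([-.574,0,.819]);GZ=-_ax/np.linalg.norm(_ax);_y=RT.apply([0,-1,0]);RG=R.from_matrix(np.c_[np.cross(_y,GZ),_y,GZ])
E
python3 - <<'E'
from h import *
o=get_obs();print(o["ee_pos"],R.from_quat(o["tool_rot"]).as_matrix().round(3),o["qpos"].round(2))
w=snap("wrist","pics/w10.png")
for s,c in blobs("pics/w10.png",(7,150,90),(16,255,255),100): print("orange",s,c,proj(w,T(-56,-94,129)),proj(w,T(-56,-98,129)))
c=T(-56,-119,129); s=plan(c-GZ*.085,RG); s=plan(c+GZ*.045,RG,s)
E
```

```text
[ 0.49490091 -0.01453698  0.20239007] [[ 0.841 -0.008  0.54 ]
 [ 0.001 -1.    -0.015]
 [ 0.54   0.013 -0.841]] [ 0.66 -0.44 -0.6   2.26 -0.39  0.7  -1.31]
orange [ 62 141  26  17 146] [ 75.26712329 150.26712329] [252.39087023 196.30967908] [257.02167449 196.57383877]
orange [250 180  13  31 306] [256.00326797 194.94771242] [252.39087023 196.30967908] [257.02167449 196.57383877]
1 rows pos [[-2.8, 1.5, 2.6]] turn [-1.1, 2.3, 3.0]
3 rows pos [[-0.0, 0.0, 43.3], [-0.0, 0.0, 43.3], [-0.0, 0.0, 43.3]] turn [-0.0, -0.0, 0.0]
```

View pics/w10.png

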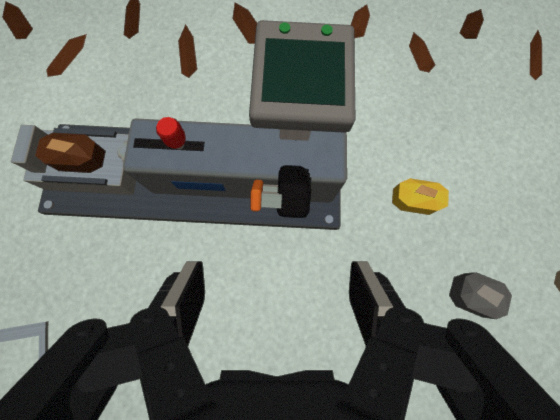

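The wrist view shows the flint on the anvil, the striker back, and the trigger (256,195) and grip (295,192) where I predicted them. I'll advance along the grip axis.

Call:
apply_moves(claw=[70,70,70,70,70], delta_pos=[[-3,1.5,3],[0,0,0],[0,0,40],[0,0,40],[0,0,0]], turn=[[-1.1,2.3,3],[0,0,0],[0,0,0],[0,0,0],[0,0,0]])

```text
time_s: 19.45
ee_pos: [0.5388, -0.0192, 0.1296]
tool_rot: [0.954, -0.03, 0.299, 0.008]
contact_force: [-0.1, -0.0, 0.4]
width: 0.0699
gripper_force: 0.0
```

Run:
```python
from h import *
o=get_obs();print(o["ee_pos"],o["contact_force"],o["qpos"].round(2))
w=snap("wrist","pics/w11.png")
for s,c in blobs("pics/w11.png",(7,150,90),(16,255,255),100): print("orange",s,c,proj(w,T(-56,-94,129)),proj(w,T(-56,-98,129)))
plan(T(-56,-119,129)+GZ*.045,RG)
g=cv2.cvtColor(cv2.imread("pics/w11.png"),cv2.COLOR_BGR2GRAY)
print((g[180:260:10,150:420:6]))
```

```text
[ 0.53883976 -0.01915712  0.12960932] [-0.07927751 -0.0481734   0.39264104] [ 0.78 -0.24 -0.8   2.3  -0.26  0.41 -1.48]
orange [431  25  18  36 355] [439.06478873  45.24788732] [236.5769578 235.3406101] [243.15022799 235.34233575]
orange [  0  43  36  47 768] [15.16666667 64.42057292] [236.5769578 235.3406101] [243.15022799 235.34233575]
orange [151  58   9  26 108] [154.44444444  71.75      ] [236.5769578 235.3406101] [243.15022799 235.34233575]
orange [  0 171  27  21 220] [ 10.42727273 183.27727273] [236.5769578 235.3406101] [243.15022799 235.34233575]
orange [232 210  19  48 686] [241.04081633 233.69970845] [236.5769578 235.3406101] [243.15022799 235.34233575]
1 rows pos [[2.1, -0.5, 48.7]] turn [-0.1, 0.2, -0.1]
[[114 117 118 117 117 119 120 120 116 117 121 118 121 118 120 121 122 121
  123 120 119 120 121 123 119 118 114 119 119 116 117 119 120 121 117 109
  204 205 213 208 212 217 205 213 206]
 [115 116 117 115 116 118 119 120 117 119 119 121 122 120 119 120 123 121
  121 119 122  17  20  12  21  19  13  67 119 119 116 117 118 120 121 116
  210 213 211 212 208 214 216 213 208]
[... 423 characters left out ...]
8  53  53  57 105  91 157
  155 156 147  27  29  29  28  29  27  25  26  56  57  54  57  68 215 212
  201 208 211 208 213 215 209 214 212]
 [ 76  75  77  76  80  71  78  77  76  78  71  75  73  73 130 140 103 125
  128 125 126  20  27  23  26  16  22  21  21  75  72  75  73  74 205 215
  208 208 208 216 211 206 220 199 210]
 [ 69  73  72  74  71  73  73  75  75  77  73  75  76  76 118 137 110 159
  161 159 159 157  27  22  24  24  25  24  31  70  75  74  75  74 140 216
  212 201 213 213 212 206 209 213 214]
 [ 71  72  75  71  74  76  76  73  76  74  73  75  72  77 116 135 114 155
  155 152 153 149  18  19  19  23  23  21  45  71  74 140 160  71  89 215
  214 213 212 205 205 212 208 207 216]]
```

Call:
apply_moves(claw=[70,70,70,70], delta_pos=[[2,0,20],[0,0,15],[0,0,13],[0,0,0]], turn=[[0,0,0],[0,0,0],[0,0,0],[0,0,0]])

```text
time_s: 20.0
ee_pos: [0.5682, -0.0223, 0.0941]
tool_rot: [0.953, -0.031, 0.3, 0.01]
contact_force: [0.2, 0.6, 0.2]
width: 0.07
gripper_force: 0.0
```

Run:
```python
from h import *
o=get_obs();print(o["ee_pos"],o["contact_force"],o["qpos"].round(2),o["width"])
w=snap("wrist","pics/w12.png")
for s,c in blobs("pics/w12.png",(7,150,90),(16,255,255),100): 
  if 200<c[0]<340: print("orange",s,c)
g=cv2.cvtColor(cv2.imread("pics/w12.png"),cv2.COLOR_BGR2GRAY)
print((g[220:310:10,180:380:5]))
q=RT.inv().apply(o["ee_pos"]-O)*1000;print(q,"c:",q[1]+130)
```

```text
[ 0.56821164 -0.02230202  0.09406822] [0.1878983  0.61140487 0.20198169] [ 0.99 -0.06 -1.04  2.27  0.08  0.3  -1.78] 0.07002158398267325
orange [ 216  247   26   67 1248] [228.43429487 280.08733974]
[[135 136 139 140 137 140 140 140 142 137 138 140 140 139 137 138 138 138
   71  16  20  24  20  22  24  16  22  30 133 137 140 134 139 136 139 138
  135 139 135 131]
 [135 135 138 135 132 138 136 135 135 135 135 137 137 132 134 135 135 132
    8  24  26  19  22  23  22  23  19  24  30 134 136 134 132 132 136 135
  134 133 135 129]
 [ 67  68  65  66  70  67  67  68  68  66  70  65  65  64  68  70  68  68
   20  22  21  26  26  25  20  20  20  20  20  57  67  65  64  69  65  65
   64  67 217 232]
 [ 50  51  55  66  64  68  68  64  63  71 120 115  97  63  67  66  64  63
   22  18  21  22  25  24  23  26  21  25  22  29  65  64  67  65  67  83
   89 233 236 230]
 [ 84  87  89  87  85  88  87  85  87 117 122 109  83 172 171 171 171 171
   13  24  30  25  29  33  30  35  28  30  28  24  87  87  92  86  90  84
   91 229 231 233]
 [ 97 143 144  32  16  90  87  91 111 125 124 102  68 182 182 181 181 180
   19  27  33  32  32  32  32  32  32  34  27  21  87  90  86  88  53  16
   51 142 145 233]
 [142 143  29  21   0  85  89  93 156 159 152  95 144 146 147 147 146 146
   93  29  27  28  30  28  28  31  31  31  26  25  85  83  84 185  51  18
   22  58 145 144]
 [143  28  19  10  17  70  86  84 148 153 147 108 180 181 180 183 182 182
  184  84  32  27  27  27  31  30  24  23  27  19  81  81  87  80  18  20
   22  15  55 146]
 [ 34  23   9  17  17 227 232 232 144 150 146 116 181 181 183 183 182 183
  183  87  30  33  30  27  26  29  32  31  27  19 231 233 235 232  50  14
   14  25  22  68]]
[ -30.2652976  -120.44641705   94.06821899] c: 9.553582954331347
```

Call:
apply_moves(claw=[60,54,50,48,48], delta_pos=[[0,0,0],[0,0,0],[0,0,0],[0,0,0],[0,0,0]], turn=[[0,0,0],[0,0,0],[0,0,0],[0,0,0],[0,0,0]], force=20)

```text
time_s: 20.68
ee_pos: [0.5681, -0.0218, 0.0937]
tool_rot: [0.953, -0.031, 0.301, 0.01]
contact_force: [-1.5, -0.8, 2.2]
width: 0.048
gripper_force: 1.4
```

Run:
```python
from h import *
o=get_obs();print(o["ee_pos"],o["contact_force"],o["gripper_force"],o["width"])
w=snap("wrist","pics/w13.png")
for s,c in blobs("pics/w13.png",(7,150,90),(16,255,255),100): 
  if 200<c[0]<340: print("orange",s,c)
g=cv2.cvtColor(cv2.imread("pics/w13.png"),cv2.COLOR_BGR2GRAY)
print((g[240:310:10,180:380:5]))
```

```text
[ 0.56811553 -0.02181235  0.0936891 ] [-1.48277425 -0.79386413  2.21398067] 1.4480653032660484 0.047970046835301976
orange [ 221  247   26   67 1276] [233.54388715 280.13636364]
[[ 65  72  70  68  69  66  69  67  69  68  73  67  66  68  67  63  67  67
   21  17  21  22  21  26  23  27  27  20  30  42  67  68  66  66  64  66
   70  65 166 235]
 [ 56  55  55  67  67  64  69  65  66  65  84 122 121  94  70  68  67  69
   18  10  23  24  29  24  26  22  24  27  12  33  71  67  67  65  66  83
   88 234 237 232]
 [ 88  88  86  86  86  89 110 145 137  19 116 123 109  84 180 181 180 177
   16  17  31  31  31  32  34  35  33  32  25  23  27 145 145  88  89  88
   91 230 232 235]
 [ 90  88  89  83  38  56 148 144  34 110 125 122 106  73 182 183 183 182
   27  30  32  32  33  33  32  36  33  30  33  25  10  71 145 146  39  37
   90 149 241 236]
 [ 87  90  60  37  40 146 144  45  27 154 160 158 110 147 147 149 150 149
  146  49  30  28  32  29  29  34  27  28  26  23  19  26 142 145 141  40
   35  94 231 238]
 [ 83  52  37  37 147 144 133  25  20 143 154 151 124 180 182 184 184 182
  184 171  29  31  27  33  28  30  32  25  31  26  19  19  32 146 144 116
   38  36 233 240]
 [105  35  35  35 154 191  44  17  19 141 156 153 131 183 182 186 183 184
  185 171  33  31  25  34  30  32  30  31  26  24  17  12  23 130 192  65
   34  39  37 191]]
```

Call:
apply_moves(claw=[46.5,45,43.5,42,42], delta_pos=[[0,0.7,0],[0,0.7,0],[0,0.7,0],[0,0.7,0],[0,0,0]], turn=[[0,0,0],[0,0,0],[0,0,0],[0,0,0],[0,0,0]])

```text
time_s: 21.35
ee_pos: [0.5678, -0.0247, 0.0936]
tool_rot: [0.953, -0.031, 0.301, 0.01]
contact_force: [-2.2, -3.6, 3.7]
width: 0.0419
gripper_force: 3.5
```

Run:
```python
from h import *
o=get_obs();print(o["ee_pos"],o["contact_force"],o["gripper_force"],o["width"])
w=snap("wrist","pics/w14.png")
for s,c in blobs("pics/w14.png",(7,150,90),(16,255,255),100): 
  if 200<c[0]<340: print("orange",s,c)
for s,c in blobs("pics/w14.png",(0,150,60),(5,255,255),80): print("red",s,c)
g=cv2.cvtColor(cv2.imread("pics/w14.png"),cv2.COLOR_BGR2GRAY)
print((g[260:310:10,180:380:5]))
```

```text
[ 0.56783605 -0.02471279  0.09355598] [-2.22005264 -3.56418875  3.6688768 ] 3.473934419453144 0.04192571211315741
orange [ 228  247   25   66 1257] [240.02545744 279.78918059]
red [  44  147   63   49 2197] [ 74.22212107 171.44014565]
[[ 87  86  87  86  88  90  89  87 146 146  27 115 123 118  86 178 180  23
   22  35  28  29  33  32  37  34  33  27  22  66 145 145  89  87  87  91
   95 231 237 235]
 [ 90  89  88  90  90  39  41 147 146  53  50 123 125 112  72 181 171  29
   30  33  27  37  32  34  30  35  34  29  26  23 143 146  97  40  38  86
   88 240 238 232]
 [ 86  85  91  88  36  38 139 146 145  24 146 158 159 144 148 147 149 116
   28  32  35  34  33  29  27  30  33  30  22   7  34 146 147  45  31  39
   82 226 237 238]
 [ 87  84  82  39  41  80 145 147  34   9 135 156 153 141 179 185 185 184
   42  30  29  33  32  24  31  30  33  25  24  21  21 118 143 147  36  34
   44 230 238 236]
 [225 102  37  35  37  40 132 191  43  18 113 153 154 138 176 181 182 183
   52  27  25  32  30  28  28  28  26  33  23  17  17  47 192  42  37  36
   36  39 223 224]]
```

Call:
apply_moves(claw=[41.5,41.5,41.5,41.5,41.5], delta_pos=[[0,0.5,0],[0,0,0],[0,0,0],[0,0,0],[0,0,0]], turn=[[0,0,0],[0,0,0],[0,0,0],[0,0,0],[0,0,0]])

```text
time_s: 22.02
ee_pos: [0.5678, -0.025, 0.0935]
tool_rot: [0.953, -0.031, 0.301, 0.01]
contact_force: [-1.4, -2.6, 4.5]
width: 0.0415
gripper_force: 3.1
```

Call:
apply_moves(claw=[41.5,41.5,41.5,41.5,41.5], delta_pos=[[0,0,0],[0,0,0],[0,0,0],[0,0,0],[0,0,0]], turn=[[0,0,0],[0,0,0],[0,0,0],[0,0,0],[0,0,0]])

```text
time_s: 22.65
ee_pos: [0.5678, -0.025, 0.0935]
tool_rot: [0.953, -0.031, 0.301, 0.01]
contact_force: [-2.4, -1.4, 3.4]
width: 0.0416
gripper_force: 3.0
```

Run:
```python
from h import *
o=get_obs();print(o["ee_pos"],o["contact_force"],o["gripper_force"],o["width"])
w=snap("wrist","pics/w15.png")
for s,c in blobs("pics/w15.png",(7,150,90),(16,255,255),100): 
  if 200<c[0]<340: print("orange",s,c)
for s,c in blobs("pics/w15.png",(0,150,60),(5,255,255),80): print("red",s,c)
```

```text
[ 0.56778649 -0.02498317  0.09352332] [-2.38446483 -1.42821183  3.40814084] 2.953325193375349 0.041640492505397975
orange [ 229  246   25   67 1257] [240.54097056 279.85361973]
red [  43  147   64   49 2213] [ 73.83822865 171.40533213]
```

Held over 1.2 s at about 8 mm with the striker still caught. Now I'll squeeze through.

Call:
apply_moves(claw=[38,36,34,32,32], delta_pos=[[0,1.5,0],[0,1,0],[0,1,0],[0,0.5,0],[0,0,0]], turn=[[0,0,0],[0,0,0],[0,0,0],[0,0,0],[0,0,0]], force=25)

```text
time_s: 23.32
ee_pos: [0.5674, -0.0296, 0.0936]
tool_rot: [0.953, -0.031, 0.301, 0.01]
contact_force: [-7.0, -4.1, 9.4]
width: 0.0322
gripper_force: 11.1
```

Run:
```python
from h import *
o=get_obs();print(o["ee_pos"],o["contact_force"],o["gripper_force"],o["width"])
w=snap("wrist","pics/w16.png")
for s,c in blobs("pics/w16.png",(7,150,90),(16,255,255),100): 
  if 200<c[0]<340: print("orange",s,c)
for s,c in blobs("pics/w16.png",(0,150,60),(5,255,255),80): print("red",s,c)
print(proj(w,T(0,-16,124)),proj(w,T(0,11,124)))
```

```text
[ 0.56741155 -0.02956028  0.09357564] [-6.95201264 -4.06902765  9.36538294] 11.065970957279205 0.03224967557612529
orange [240 246  21  67 999] [249.19319319 285.00500501]
red [   0  147   53   50 1894] [ 22.60137276 173.2312566 ]
[ 70.67740133 175.50247114] [ 20.50276983 175.56653176]
```

Fired: the knob is at y ≈ 10 mm, which is about 9 mm of travel. I'll release and back out.

Call:
apply_moves(claw=[45,55,66,70,70], delta_pos=[[0,-2,0],[0,-3,0],[0,-2,0],[0,0,0],[0,0,0]], turn=[[0,0,0],[0,0,0],[0,0,0],[0,0,0],[0,0,0]])

```text
time_s: 24.0
ee_pos: [0.5679, -0.0222, 0.0935]
tool_rot: [0.953, -0.031, 0.301, 0.01]
contact_force: [0.5, -0.5, -0.7]
width: 0.0701
gripper_force: 0.0
```

Call:
apply_moves(claw=[70,70,70,70,70], delta_pos=[[0,0,-25],[0,0,-40],[0,0,-45],[0,0,-15],[0,0,0]], turn=[[0,0,0],[0,0,0],[0,0,0],[0,0,0],[0,0,0]])

```text
time_s: 24.62
ee_pos: [0.4971, -0.0176, 0.1963]
tool_rot: [0.953, -0.03, 0.302, 0.01]
contact_force: [0.2, 0.7, -0.2]
width: 0.0699
gripper_force: 0.0
```

Run:
```python
from h import *
o=get_obs();print(o["ee_pos"],o["contact_force"],o["gripper_force"],o["width"],o["time_s"])
w=snap("wrist","pics/w17.png");a=snap("scene","pics/s17.png")
for s,c in blobs("pics/w17.png",(7,150,90),(16,255,255),100): 
  if 200<c[0]<340: print("orange",s,c,proj(w,T(-56,-98,129)))
for s,c in blobs("pics/w17.png",(0,150,60),(5,255,255),80): print("red",s,c,RT.inv().apply(onz(w,c,.13)-O)*1000)
m=cv2.inRange(cv2.cvtColor(cv2.imread("pics/w17.png"),cv2.COLOR_BGR2HSV),(0,70,10),(18,255,190));k,l,s,c=cv2.connectedComponentsWithStats(m)
for i in range(1,k):
    H=cv2.convexHull(np.argwhere(l==i)[:,::-1].astype(np.int32))[:,0]
    W=np.array([RT.inv().apply(onz(w,p,.069)-O)[:2] for p in H],np.float32)*1000
    if s[i][4]>400 and abs(W.mean(0)[0])<40: print(s[i],cv2.minAreaRect(W))
# did the other stones move? difference of scene views
d=cv2.absdiff(cv2.imread("pics/scene.png"),cv2.imread("pics/s17.png")).max(2)
for n,(u,v) in dict(lime=(127,289),quartz=(181,267),cal=(372,199)).items(): print(n,(d[v-15:v+15,u-22:u+22]>50).sum())
```

```text
[ 0.49712148 -0.01763487  0.19634711] [ 0.16064943  0.71431182 -0.1786066 ] 0.0 0.06988817530446163 24.625
orange [244 186  13  31 318] [249.62264151 200.92767296] [250.96907956 202.35937068]
red [115 128  33  31 652] [130.42484663 142.96625767] [ -0.86563554  10.4763946  130.        ]
[115 128  33  32 430] ((28.63844871520996, 38.55021286010742), (40.099037170410156, 26.10371971130371), 41.94289016723633)
[  22  151   70   39 2110] ((-0.5815544128417969, 114.67341613769531), (74.66437530517578, 44.003692626953125), 89.97093200683594)
lime 0
quartz 0
cal 0
```

Everything checks out: the flint is at y ≈ 115, the striker at about 0.0095, the trigger is released and the other objects haven't moved.

```bash
python3 -c "
from workcell import *
print(job_done())"
```

```text
the job is handed in; nothing more can be done
None
```

I tested the flint and handed the job in at about 25 s of the 72 s allowed. The trigger was held near its pressure point for over a second, then the striker fired. At hand-in the flint lay on the anvil with the striker resting on it, the trigger was released, and the other stones and calliper had not moved. The hand-in call gave no verdict.

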